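# Prove the earth-leakage trip, then set a filler strip out for sawing and hold it

### The job

Get the marked filler strip ready for the mains saw. First prove the power box: press the test button of its wide breaker so that the lever drops, and lift the lever fully back up. Then slide the white strip along the sawing block, out over the block's outer edge, until its pencil line stands parallel to that edge and about a finger's width (12 mm) clear of it, never lifting it or letting it tip; finish while still holding the strip down flat and firmly on the block, as its heavy end now hangs over, and leave everything else where it is.

Things in the scene. Friction and masses are not known exactly. Their poses are not given: they have to be found in the camera images.
- power_box: Fixed grey power box, 160 mm deep, 200 wide, 134 high (front 50, bar at the back to 177). Origin under its middle, front at -x. A panel rises from the front edge to +x at 35 deg (0.611 rad) to level. On it, left (+y) to right: a white breaker 72 wide, 45 along the slope, 7 proud, with button and lever; three narrow ones, whose fixed toggles start 33 mm right of the lever.
- test_button (a joint): Test button, a round grey cap 12 mm across, 6 mm proud of the wide breaker, 35 mm left (+y) of the lever. 0 = out, 0.0045 m = fully in, along the panel's normal. Sprung; takes 4 to 5 N, trips the lever at about 2.5 mm; comes back by itself.
- test_button_top (a point): Centre of the button's outer face. Its axes are the panel's: x up the slope, y left, z square out of the panel; moves with the button.
- trip_lever (a joint): Black lever of the wide breaker, hinged about the panel's y axis. 0 = on, up (leans 0.55 rad up the slope from the panel's normal); 0.9 rad = tripped, down (leans 0.35 rad down the slope). A toggle mechanism snaps it to either end: pushed from 0.9 to below 0.2 rad it goes up by itself. Lifting takes about 3 N at its tip.
- trip_lever_tip (a point): Middle of the lever's free end; moves with it. The lever is 20 mm wide (panel y), 8 thick and reaches 27 from its pivot.
- lever_pivot (a point): The lever's pivot, fixed on the box (axes of the box), on the lever's middle line, 4 mm below the wide breaker's front face (and so 3 mm above the panel).
- saw_block: Fixed sawing block of two glued worktop offcuts (dark tops, chipboard edges) on a thin mat, 160 mm (x) by 200 mm (y), 76 mm high. Origin under its middle; the strip goes out over its +y edge, the robot's left.
- block_edge (a point): Middle of the top of the block's outer (+y) edge; axes of the block.
- board: Loose white filler strip, 60 mm (x) by 340 (y) by 18 thick, about 0.28 kg, lying flat on the block, roughly along it. Origin at the middle of its underside. The thin dark pencil line runs across its top, 140 mm from its -y end (tail), 200 from its +y end: with the line past the edge it tips unless held.
- cut_line (a point): Middle of the pencil line on the strip's top face; axes of the strip (y towards the end that goes out).
- tape: Bystander: dark grey tape measure, 66 x 36 x 62 mm, standing; origin under its middle.
- try_square: Bystander: carpenter's try square lying flat, dark wood stock 110 x 22 x 16 mm with a steel blade 150 mm long; origin under the stock's middle.
- offcut: Bystander: short unmarked white strip, 150 x 60 x 18 mm, flat on the worktop; origin under its middle.
- screw_tub: Bystander: open grey tub with screws, 120 x 85 x 42 mm; origin under its middle.
- mug: Bystander: white mug, 80 mm across, 90 mm high; origin under its middle.
- glue: Bystander: white glue bottle, 60 mm across, 190 mm high; origin under its middle.
- jigsaw: Bystander: mains jigsaw standing on its sole plate, 75 x 215 x 150 mm; origin under its middle.

How it is judged:
By the outcome, as a careful person would: the job done as asked, in the order asked, and still so for the second after the job is handed in, while the arm keeps its last pose, push and grip.
It also fails if it takes over 45 s, if anything falls off the work surface, if the arm or the gripper's body presses on something with over 40 N, if the wrist force passes 120 N, or if a joint passes its speed limit or range.

### The arm

A 6-joint arm with a two-finger parallel gripper is mounted at the origin on the work surface. World frame = base frame: x ahead of the robot, y to its left, z up, the work surface at z = 0. Lengths are in m, angles in rad, forces in N, time in s.
With the tool pointing down it reaches from about 0.35 to 0.775 m from the base axis. Payload 7.3 kg.
Tool frame: the origin (TCP) lies at the centre of the arm's flange, where the gripper is bolted on; the fingertips stand 178 mm ahead of it and the grasp point (between the pads) lies 159 mm ahead of it; z points along the fingers, y is the line along which they close (so a half turn about z gives the same grasp; the last joint's range is limited). The gripper opens to 92 mm and grips with 3 to 60 N. Pads are 19 mm wide; open, the fingers measure 130 mm over their backs; the gripper's body (75 mm by 190 mm) begins 47 mm behind the grasp point.
Start: joints at [-1.279, 0.342, 1.524, -0, 1.275, -0.146], TCP at [0.223, -0.475, 0.405] pointing down, gripper open.
Joint ranges: [-2.53, 2.53], [-0.77, 2.02], [0.04, 2.7], [-1, 4.14], [0.28, 2.66], [-3.11, 3.11]. Speed limits (rad/s): [2.57, 2.57, 3.14, 3.14, 3.14, 3.14].

### API

Orientations are given as [roll, pitch, yaw] about the fixed x, y, z axes, in that order (R = Rz(yaw) Ry(pitch) Rx(roll)).
In Python, from cell import robot gives the robot as it stands.
- The arm moves only by the shell command python3 -m pendant 'ROWS' [OPENING] [FORCE]. ROWS is a JSON list that holds a single list of rows (three levels of brackets), with 1 to 8 rows, each of 6 numbers: dx, dy, dz in m, then a rotation vector rx, ry, rz in rad; each row shifts and turns the commanded pose from where the row before left it, along the tool's axes as they then stand; what a row does not reach is not made up. A row lasts 1/12 s, in which the tool goes at most 0.0417 m and 0.125 rad, less where a joint would pass 70% of its speed; a pose out of reach is approached as far as the arm can. OPENING is the finger opening in m, set as the command begins (- or left out keeps the last). The fingers move at their own pace and stop on an object; FORCE is the grip in N (left out, the last holds). Time passes only in rows, so rows that do not move let the fingers close. It prints the time, the measured TCP pose, the force, the opening and the grip force at its end. Input that does not fit is refused with a message, and nothing moves.
- robot.observe(): the state, without advancing time (a new reading comes with each control period).
- robot.read_camera(name): name is "scene" or "top" or "wrist"; returns a dict with "image" (480x640x3 uint8, red, green, blue), "fx", "fy", "cx", "cy" (pixels), "k1" (the pictures are not rectified: a ray, as slopes to the right and down, at radius r is drawn at 1 + k1 r^2 times it, then the intrinsics apply), "pose" (4x4, takes a point from camera to world coordinates). Camera axes: x right, y down, z forward; pixel columns grow to the right and rows downward; lengths in m; the calibration is good to about 2 mm. A picture is of the moment at which its call begins. There is no depth.
- robot.hand_in(): hands the job in; it is judged then, once.
The state is a dict: "time": time; "qpos": joint angles; "qvel": joint speeds; "joint_efforts": joint torques, N m; "tool_pos": TCP position; "tool_rot": TCP orientation; "contact_force": force on the tool from outside, world axes, zero at the start; "torque": the same for the moment, N m; "opening": finger opening in m; "grip_force": force on a finger pad.
Only numpy, scipy, OpenCV 4.12 (cv2) and the standard library are available. Lean on these libraries where they do the work, as an engineer would, in place of code of your own. Each camera call takes 0.05 s, during which the arm holds its last target. There are 200 camera calls.

## Working session

There is one attempt and no reset: what is moved stays moved. The work goes in short steps, Python scripts to look and compute and a shell command to move; the robot and the scene stay as the last step left them, time stands still between calls to the robot, and variables do not carry over. Pictures are saved under pics/ and viewed, at most 10 in all, crops included, and the job is handed in when it is done.

```bash
ls; mkdir -p pics
python3 - <<'E'
from cell import robot
import cv2
for n in("scene","top","wrist"):
    c=robot.read_camera(n); cv2.imwrite(f"pics/{n}0.png",c["image"][:,:,::-1])
    print(n,c["fx"],c["fy"],c["cx"],c["cy"],c["k1"]);print(c["pose"].round(4).tolist())
print(robot.observe())
E
```

```text
pics
scene 460.30351797379444 460.30351797379444 314.6290342021635 233.89574239493783 -0.0777632612630821
[[0.6909, 0.5218, -0.5004, 1.0667], [0.7229, -0.5098, 0.4664, -0.4789], [-0.0117, -0.6839, -0.7295, 0.8746], [0.0, 0.0, 0.0, 1.0]]
top 501.2531015255552 501.2531015255552 314.58502204835986 247.77996179828514 -0.12685200686629536
[[-0.0269, -0.9917, 0.1258, 0.4168], [-0.9996, 0.0263, -0.0067, 0.0327], [0.0033, -0.1259, -0.992, 1.1938], [0.0, 0.0, 0.0, 1.0]]
wrist 354.93307766403797 354.93307766403797 320.5368464595289 234.33973183935922 -0.04745480265331126
[[0.4243, -0.868, -0.2579, 0.2925], [-0.9055, -0.4071, -0.1195, -0.4431], [-0.0013, 0.2843, -0.9587, 0.3844], [0.0, 0.0, 0.0, 1.0]]
{'time': 0.15, 'qpos': array([-1.27899012e+00,  3.42591003e-01,  1.52480938e+00, -2.08997725e-05,
        1.27537002e+00, -1.46016120e-01]), 'qvel': array([ 9.92354950e-05, -2.62816645e-03, -3.21766881e-03, -8.72472132e-04,
       -1.14189951e-03, -4.80221107e-05]), 'joint_efforts': array([ 1.01480095e-03, -4.31469798e+01, -2.44352281e+01,  7.18140579e-02,
        5.37586771e-02, -8.45251020e-05]), 'tool_pos': array([ 0.22256571, -0.47538415,  0.40418566]), 'tool_rot': array([-3.14042453e+00, -1.51585292e-04,  4.37828339e-01]), 'contact_force': array([-0.04483612,  0.15959011, -0.38933686]), 'torque': array([ 0.03330769,  0.02019035, -0.0129524 ]), 'grip_force': 0.0, 'opening': 0.09183364846081586}
```

View pics/top0.png

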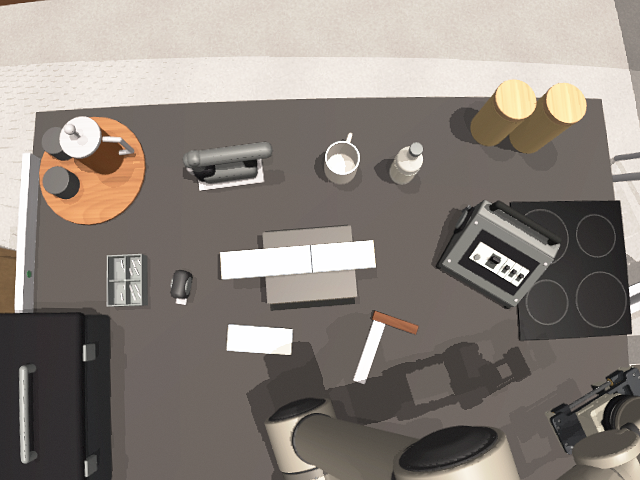

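View pics/scene0.png

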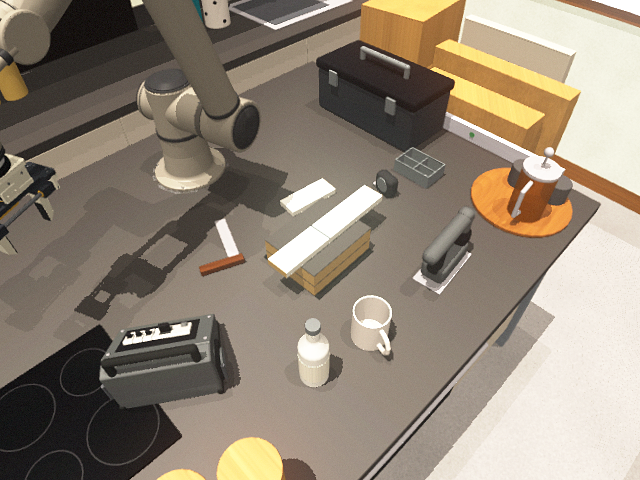

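The top view shows the strip at (220–375, 258) with its line at (311,258), the block at (263–356, 228–305), and the box around (497,255). Next I'll zoom in for measurement points.

Run:
```python
import cv2,numpy as np
t=cv2.imread("pics/top0.png")
a=cv2.resize(t[195:315,430:570],None,fx=5,fy=5,interpolation=cv2.INTER_CUBIC)
cv2.imwrite("pics/boxcrop.png",a)
b=cv2.resize(t[215:315,210:390],None,fx=4.4,fy=4.4,interpolation=cv2.INTER_CUBIC)
cv2.imwrite("pics/blkcrop.png",b)
```

```text
(no output)
```

View pics/boxcrop.png

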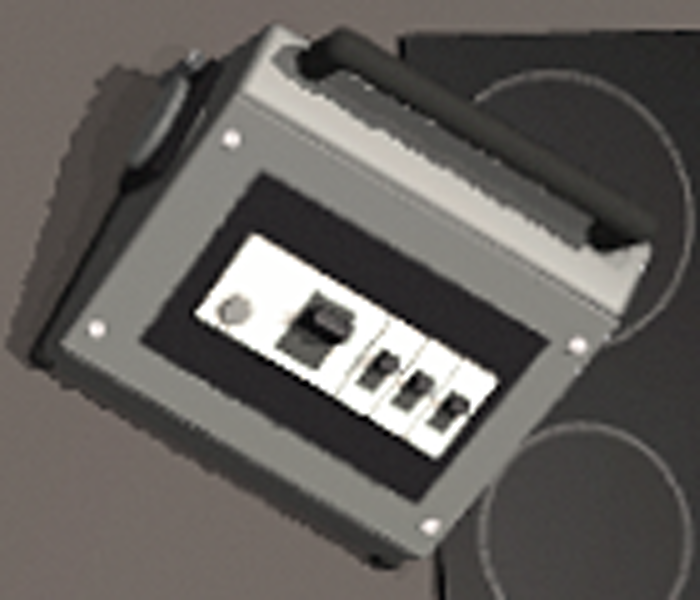

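View pics/blkcrop.png

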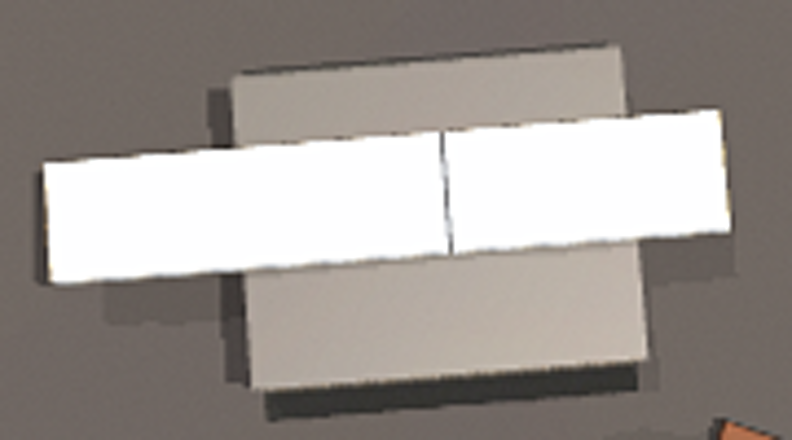

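View pics/wrist0.png

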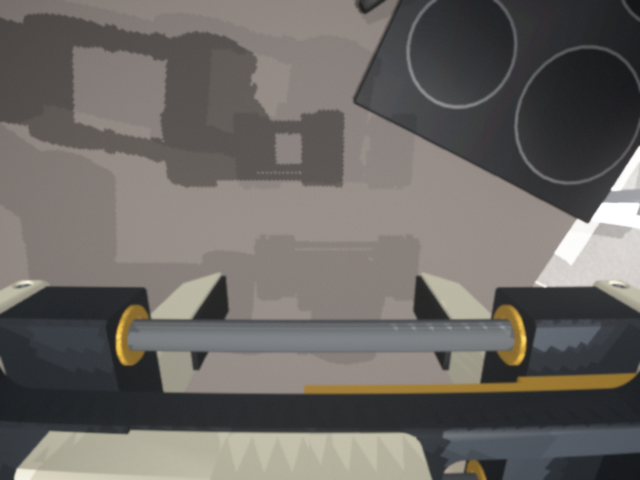

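The crops show the button at (235,309) in the box crop, with panel corners (62,345), (245,95), (617,320), (420,557). In the block crop, the top corners and pencil line ends (441,132)–(451,254) are clear. The wrist view shows only worktop. Now fitting poses.

```bash
cat > h.py <<'E'
import numpy as np,cv2
from scipy.optimize import least_squares
from scipy.spatial.transform import Rotation as Rn
TOP=dict(fx=501.2531,fy=501.2531,cx=314.585,cy=247.78,k1=-0.12685200686629536,pose=np.array([[-0.0269,-0.9917,0.1258,0.4168],[-0.9996,0.0263,-0.0067,0.0327],[0.0033,-0.1259,-0.992,1.1938],[0,0,0,1]]))
def proj(c,P):
    T=np.asarray(c["pose"]);p=(np.atleast_2d(P)-T[:3,3])@T[:3,:3]
    s=p[:,:2]/p[:,2:];s=s*(1+c["k1"]*(s**2).sum(1,keepdims=True))
    return s*[c["fx"],c["fy"]]+[c["cx"],c["cy"]]
def back(c,uv,z):
    T=np.asarray(c["pose"]);out=[]
    for q in np.atleast_2d(uv):
        d=(q-[c["cx"],c["cy"]])/[c["fx"],c["fy"]];s=d.copy()
        for _ in range(20): s=d/(1+c["k1"]*s@s)
        r=T[:3,:3]@[*s,1];out.append(T[:3,3]+r*(z-T[2,3])/r[2])
    return np.array(out)
def crop(p,s,o): return (np.array(p)+.5)/s-.5+o
def fit(c,local,uv,x0):
    def f(v): 
        P=Rn.from_euler('z',v[2]).apply(local)+[v[0],v[1],0]
        return (proj(c,P)-uv).ravel()
    r=least_squares(f,x0);return r.x,r.fun.reshape(-1,2)
E
python3 - <<'E'
from h import *
np.set_printoptions(precision=4,suppress=True)
uv=crop([(62,345),(245,95),(617,320),(420,557)],5,[430,195])
L=np.array([(-80,100,50),(40,100,134),(40,-100,134),(-80,-100,50)])/1000
v,r=fit(TOP,L,uv,[.4,-.4,-.5]);print("box",v,r)
b=back(TOP,crop([(235,309),(320,310)],5,[430,195]),.1);print("button z~.1",b)
ub=crop([(232,75),(618,45),(647,358),(250,388)],4.4,[210,215])
L=np.array([(80,100,76),(80,-100,76),(-80,-100,76),(-80,100,76)])/1000
print("block",*fit(TOP,L,ub,[.4,0,0]))
us=crop([(43,163),(720,110),(730,232),(50,283)],4.4,[210,215])
L=np.array([(30,170,94),(30,-170,94),(-30,-170,94),(-30,170,94)])/1000
print("strip",*fit(TOP,L,us,[.4,0,0]))
print("line",back(TOP,crop([(441,132),(451,254)],4.4,[210,215]),.094))
E
```

```text
box [ 0.532  -0.3942 -0.5672] [[-0.7088 -0.4682]
 [-1.5091 -1.1336]
 [ 1.2964  0.5508]
 [ 1.0448  1.0508]]
button z~.1 [[ 0.5266 -0.3349  0.1   ]
 [ 0.5251 -0.3741  0.1   ]]
block [0.5233 0.0389 0.0498] [[-0.2432  0.0717]
 [ 0.2149  0.2358]
 [-0.2691 -0.1829]
 [ 0.2963 -0.1151]]
strip [0.5314 0.0642 0.0504] [[ 0.5311  0.1249]
 [-0.5806  0.4949]
 [-0.3756 -0.3838]
 [ 0.4278 -0.1927]]
line [[0.5636 0.0356 0.094 ]
 [0.502  0.0322 0.094 ]]
```

```bash
cat >> h.py <<'E'
def Rpan(yaw): return Rn.from_euler('z',yaw).as_matrix()@Rn.from_euler('y',-np.deg2rad(35)).as_matrix() # cols: up slope, left, normal
def backpan(c,uv,box,n):
    "ray -> panel coords (s up slope from front edge, y, n) on plane height n, and world"
    R=Rpan(box[2]);o=np.array([box[0],box[1],0])+Rn.from_euler('z',box[2]).apply([-.08,0,.05])
    T=np.asarray(c["pose"]);w=back(c,uv,0.);out=[]
    for p in w:
        d=p-T[:3,3];t=(n-(T[:3,3]-o)@R[:,2])/(d@R[:,2]);q=T[:3,3]+t*d
        out.append(np.r_[(q-o)@R,q])
    return np.array(out)
E
python3 - <<'E'
from h import *
np.set_printoptions(precision=4,suppress=True)
box=[.532,-.3942,-.5672]
C=lambda p:crop(p,5,[430,195])
print(backpan(TOP,C([(195,310),(253,235),(438,460),(497,380),(340,390),(383,320)]),box,.007))
print("btn",backpan(TOP,C([(235,309)]),box,.013))
print("tip?",backpan(TOP,C([(335,310)]),box,.026))
print(Rn.from_matrix(Rpan(box[2])@np.diag([1,-1,-1])).as_rotvec())
# desired tool: z=-normal, y=+/-slope
R=Rpan(box[2]); 
Rt=np.c_[np.cross(R[:,0],-R[:,2]),R[:,0],-R[:,2]]
print("tool",Rt,Rn.from_matrix(Rt).as_euler('xyz'))
E
```

```text
[[ 0.0509  0.0593  0.007   0.5282 -0.3214  0.0849]
 [ 0.0953  0.0582  0.007   0.5583 -0.3419  0.1104]
 [ 0.0492 -0.0713  0.007   0.4568 -0.4309  0.084 ]
 [ 0.0961 -0.0692  0.007   0.4904 -0.4497  0.1109]
 [ 0.0537 -0.0156  0.007   0.4899 -0.3859  0.0866]
 [ 0.0926 -0.0115  0.007   0.5189 -0.3995  0.1088]]
btn [[ 0.0633  0.0464  0.013   0.5269 -0.336   0.097 ]]
tip? [[ 0.0915  0.0136  0.026   0.5225 -0.372   0.1238]]
[ 2.7319 -0.7962  0.8614]
tool [[ 0.5373  0.6909  0.4838]
 [ 0.8434 -0.4401 -0.3082]
 [ 0.      0.5736 -0.8192]] [2.5307 0.     1.0036]
```

```bash
cat >> h.py <<'E'
BOX=np.array([.532,-.3942,-.5672]);BTN=np.array([.5269,-.336,.097])
def Rtool():
    R=Rpan(BOX[2]);return np.c_[np.cross(R[:,0],-R[:,2]),R[:,0],-R[:,2]]
def plan(P,Rt,kmin=1):
    "constant row (d,r) x k from measured pose to tip-less TCP pose P,Rt"
    from cell import robot
    s=robot.observe();R0=Rn.from_euler('xyz',s["tool_rot"]);p0=np.array(s["tool_pos"])
    r=(R0.inv()*Rn.from_matrix(Rt)).as_rotvec()
    k=max(kmin,int(np.ceil(max(np.linalg.norm(r)/.12,np.linalg.norm(P-p0)/.04))))
    S=sum((R0*Rn.from_rotvec(r*i/k)).as_matrix() for i in range(k))
    d=np.linalg.solve(S,P-p0);print("k",k,np.round([*d,*(r/k)],4).tolist())
E
python3 -c "
from h import *
Rt=Rtool();plan(BTN-Rt[:,2]*.213,Rt)"
```

```text
k 8 [0.0352, -0.0086, 0.0162, -0.0744, 0.0215, -0.0685]
```

```bash
python3 -m pendant '[[[0.0352, -0.0086, 0.0162, -0.0744, 0.0215, -0.0685], [0.0352, -0.0086, 0.0162, -0.0744, 0.0215, -0.0685], [0.0352, -0.0086, 0.0162, -0.0744, 0.0215, -0.0685], [0.0352, -0.0086, 0.0162, -0.0744, 0.0215, -0.0685], [0.0352, -0.0086, 0.0162, -0.0744, 0.0215, -0.0685], [0.0352, -0.0086, 0.0162, -0.0744, 0.0215, -0.0685], [0.0352, -0.0086, 0.0162, -0.0744, 0.0215, -0.0685], [0.0352, -0.0086, 0.0162, -0.0744, 0.0215, -0.0685]]]' 0 20; python3 -m pendant '[[[0, 0, 0, 0, 0, 0], [0, 0, 0, 0, 0, 0], [0, 0, 0, 0, 0, 0]]]'
python3 - <<'E'
from h import *
from cell import robot
c=robot.read_camera("wrist");cv2.imwrite("pics/w1.png",c["image"][:,:,::-1])
np.save("w1.npy",c,allow_pickle=True)
Rt=Rtool();plan(BTN-Rt[:,2]*.213,Rt)
print(proj(c,BTN))
E
```

```text
time: 0.82
tool_pos: [0.4266, -0.2769, 0.2862]
tool_rot: [2.564, -0.012, 1.016]
contact_force: [1.4, -3.5, 1.8]
opening: 0.0429
grip_force: 0.0
time: 1.07
tool_pos: [0.4275, -0.281, 0.29]
tool_rot: [2.555, -0.01, 1.011]
contact_force: [0.2, -0.3, 0.8]
opening: 0.023
grip_force: 0.0
k 1 [0.0074, -0.0177, 0.0108, -0.0239, -0.0116, -0.0004]
[[299.20854198 253.31082666]]
```

View pics/w1.png

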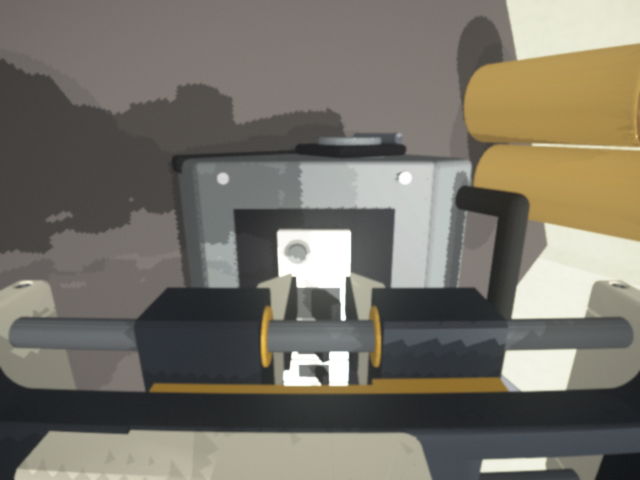

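The wrist view shows the button at (297,250), against a prediction of (299,253), so the model is within about 2 mm. The fingers are still closing.

```bash
python3 -m pendant '[[[0.0074, -0.0177, 0.0108, -0.0239, -0.0116, 0], [0, 0, 0, 0, 0, 0], [0, 0, 0, 0, 0, 0], [0, 0, 0, 0, 0, 0]]]'
python3 - <<'E'
from h import *
c=np.load("w1.npy",allow_pickle=True).item()
print(backpan(c,[[297,250]],BOX,.013).round(4))
Rt=Rtool();plan(BTN-Rt[:,2]*.183,Rt)
E
```

```text
time: 1.45
tool_pos: [0.427, -0.2806, 0.2893]
tool_rot: [2.556, -0.012, 1.011]
contact_force: [-0.3, -0.2, -0.2]
opening: 0.0004
grip_force: 0.0
[[ 0.062   0.0484  0.013   0.5271 -0.3337  0.0962]]
k 2 [0.0032, -0.0081, 0.0202, -0.0127, -0.0071, -0.0002]
```

Run:
```python
from cell import robot
print(robot.observe()["qpos"].round(3))
```

```text
[-0.766  0.36   1.952  0.455  0.283 -0.606]
```

```bash
cat >> h.py <<'E'
BTN=np.array([.527,-.335,.0966])
def Rt_(tilt): return Rtool()@Rn.from_euler('x',-(tilt-np.deg2rad(35))).as_matrix()
E
python3 - <<'E'
from h import *
for a in(.611,.4): print(Rt_(a)[:,2])
Rt=Rt_(.4);U=Rpan(BOX[2]);plan(BTN-U[:,0]*.003+U[:,2]*.015-Rt[:,2]*.178,Rt)
E
```

```text
[ 0.48385242 -0.30822622 -0.81907474]
[ 0.3284388  -0.20922381 -0.92106099]
k 2 [0.0037, 0.0096, 0.0164, 0.0927, -0.0071, 0.0005]
```

```bash
python3 -m pendant '[[[0.0037, 0.0096, 0.0164, 0.0927, -0.007, 0], [0.0037, 0.0096, 0.0164, 0.0927, -0.007, 0], [0, 0, 0, 0, 0, 0], [0, 0, 0, 0, 0, 0]]]'
python3 - <<'E'
from h import *
from cell import robot
print(robot.observe()["qpos"].round(3))
Rt=Rt_(.4);U=Rpan(BOX[2]);plan(BTN-U[:,0]*.003+U[:,2]*.004-Rt[:,2]*.178,Rt)
print("normal in tool",(Rt.T@-U[:,2]).round(3))
E
```

```text
time: 1.78
tool_pos: [0.4574, -0.2902, 0.2724]
tool_rot: [2.724, -0.004, 1.01]
contact_force: [-0.3, 0.1, -0.5]
opening: 0.0002
grip_force: 0.0
[-0.725  0.445  1.824  0.156  0.465 -0.288]
k 1 [-0.0005, 0.0038, 0.0129, 0.0181, -0.006, 0.0039]
normal in tool [0.    0.209 0.978]
```

Pose reachable. Move near, then press along the panel normal in small steps.

```bash
python3 -m pendant '[[[-0.0005, 0.0038, 0.0129, 0.0181, -0.006, 0.004], [0, 0, 0, 0, 0, 0], [0, 0, 0, 0, 0, 0]]]'; python3 -m pendant '[[[0, 0.0004, 0.002, 0, 0, 0], [0, 0.0004, 0.002, 0, 0, 0], [0, 0, 0, 0, 0, 0]]]';  python3 -c "
from h import *
Rt=Rt_(.4);U=Rpan(BOX[2]);plan(BTN-U[:,0]*.003-Rt[:,2]*.178,Rt)"
```

```text
time: 2.03
tool_pos: [0.4636, -0.2948, 0.2624]
tool_rot: [2.742, -0.0, 1.003]
contact_force: [0.7, -0.7, 0.1]
opening: 0.0003
grip_force: 0.0
time: 2.28
tool_pos: [0.4659, -0.2962, 0.2595]
tool_rot: [2.742, 0.0, 1.002]
contact_force: [-1.3, -0.0, 2.2]
opening: 0.0003
grip_force: 0.9
k 1 [0.0001, 0.0003, 0.0008, -0.0005, 0.0006, -0.001]
```

```bash
for i in 1 2 3; do python3 -m pendant '[[[0, 0.0003, 0.0014, 0, 0, 0], [0, 0, 0, 0, 0, 0]]]' | egrep "time|pos|force"; done
```

```text
time: 2.45
tool_pos: [0.4668, -0.2968, 0.2581]
contact_force: [-1.1, 0.5, 2.5]
grip_force: 1.3
time: 2.62
tool_pos: [0.4675, -0.2972, 0.2569]
contact_force: [-1.8, 2.3, 4.4]
grip_force: 2.5
time: 2.78
tool_pos: [0.4679, -0.2974, 0.2565]
contact_force: [-9.6, 5.3, 13.2]
grip_force: 8.5
```

```bash
python3 -m pendant '[[[0, -0.006, -0.02, 0, 0, 0], [0, -0.012, -0.03, 0, 0, 0], [0, 0, 0, 0, 0, 0]]]'
python3 - <<'E'
from h import *
from cell import robot
a=robot.read_camera("wrist");b=robot.read_camera("top")
A=a["image"][150:420,180:460,::-1];A=cv2.resize(A,None,fx=1.45,fy=1.45,interpolation=cv2.INTER_CUBIC)
B=cv2.resize(np.ascontiguousarray(b["image"][225:305,450:550,::-1]),(394,391),interpolation=cv2.INTER_CUBIC)
A=cv2.resize(A,(406,391));cv2.imwrite("pics/p1.png",np.hstack([A,B]))
E
```

```text
time: 3.03
tool_pos: [0.4367, -0.2772, 0.2972]
tool_rot: [2.741, 0.001, 1.003]
contact_force: [2.2, 1.1, 0.2]
opening: 0.0
grip_force: 0.0
```

View pics/p1.png

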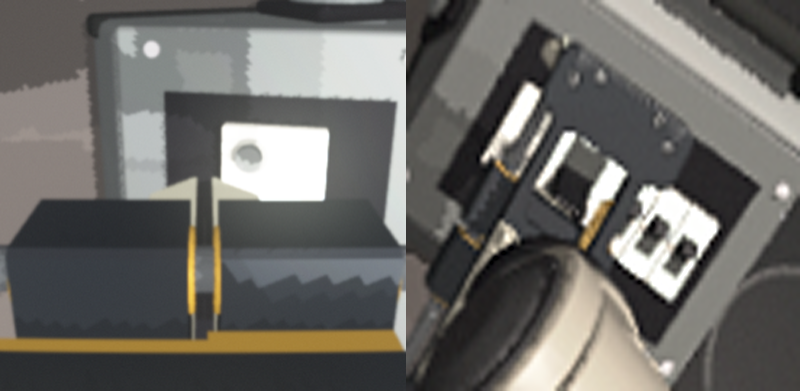

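The wrist crop shows the button back out at (247,155). In the top crop the lever's grey face is at (578,178), which looks dropped. I'll position below the lever and lift, checking by force and another look.

```bash
cat >> h.py <<'E'
def pan(s,y,n):
    return np.array([BOX[0],BOX[1],0])+Rn.from_euler('z',BOX[2]).apply([-.08,0,.05])+Rpan(BOX[2])@[s,y,n]
def where():
    from cell import robot
    s=robot.observe();R=Rn.from_euler('xyz',s["tool_rot"]).as_matrix();t=np.array(s["tool_pos"])+R[:,2]*.178
    print("tip panel",((t-pan(0,0,0))@Rpan(BOX[2])).round(4),"q",s["qpos"].round(2))
E
python3 -c "
from h import *
Rt=Rt_(.4);U=Rpan(BOX[2]);where()
plan(pan(.037,.0124,.045)-Rt[:,2]*.178,Rt)
print((Rt.T@-U[:,2]*.026).round(4),'slope in tool',(Rt.T@U[:,0]).round(3))"
```

```text
tip panel [0.0531 0.047  0.0623] q [-0.73  0.38  1.85  0.13  0.52 -0.26]
k 2 [-0.0174, -0.006, 0.0101, 0.0003, 0.0006, -0.0006]
[0.     0.0054 0.0254] slope in tool [ 0.     0.978 -0.209]
```

```bash
python3 -m pendant '[[[-0.0174, -0.006, 0.0101, 0, 0, 0], [-0.0174, -0.006, 0.0101, 0, 0, 0], [0, 0, 0, 0, 0, 0]]]' | grep force; python3 -m pendant '[[[0, 0.0027, 0.0127, 0, 0, 0], [0, 0.0027, 0.0127, 0, 0, 0], [0, 0, 0, 0, 0, 0]]]'
python3 - <<'E'
from h import *
from cell import robot
where()
b=robot.read_camera("scene");B=cv2.resize(np.ascontiguousarray(b["image"][300:400,90:230,::-1]),None,fx=5,fy=5,interpolation=cv2.INTER_CUBIC)
cv2.imwrite("pics/s1.png",B)
E
```

```text
contact_force: [-1.2, 0.3, -0.6]
grip_force: 0.0
time: 3.63
tool_pos: [0.4297, -0.3142, 0.248]
tool_rot: [2.746, -0.0, 1.002]
contact_force: [0.1, 0.1, -0.9]
opening: 0.0007
grip_force: 0.0
tip panel [0.0352 0.0125 0.0166] q [-0.8   0.47  1.86  0.21  0.43 -0.41]
```

View pics/s1.png

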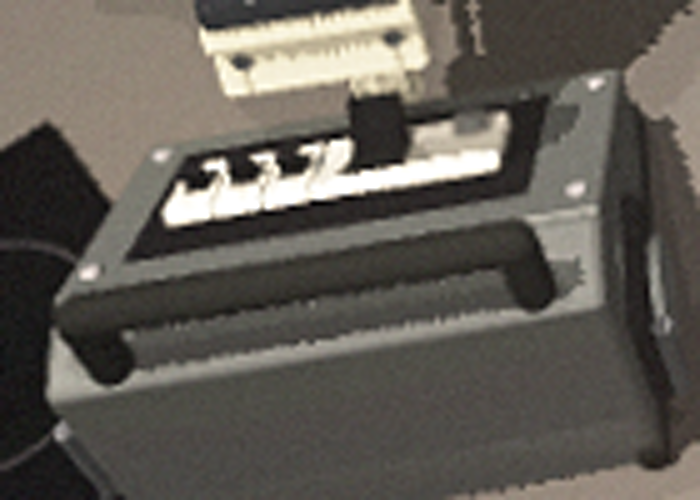

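The scene crop shows the black lever at (378,130) leaning towards the finger at (385,85), and they are aligned. I'll push up-slope.

```bash
for i in 1 2 3; do python3 -m pendant '[[[0, 0.0049, -0.001, 0, 0, 0], [0, 0.0049, -0.001, 0, 0, 0], [0, 0, 0, 0, 0, 0]]]' | grep contact; python3 -c "from h import *;where()"; done
```

```text
contact_force: [-0.4, 1.2, -0.2]
tip panel [0.0473 0.0125 0.0191] q [-0.79  0.47  1.83  0.2   0.46 -0.39]
contact_force: [0.5, 0.1, -0.3]
tip panel [0.0588 0.0119 0.0187] q [-0.79  0.47  1.81  0.19  0.48 -0.37]
contact_force: [-11.8, 4.5, 1.1]
tip panel [0.0624 0.0124 0.0184] q [-0.79  0.48  1.78  0.17  0.51 -0.36]
```

```bash
python3 -m pendant '[[[0, 0, 0, 0, 0, 0]]]' | grep contact
python3 - <<'E'
from h import *
from cell import robot
where()
b=robot.read_camera("scene");B=cv2.resize(np.ascontiguousarray(b["image"][300:400,90:230,::-1]),None,fx=5,fy=5,interpolation=cv2.INTER_CUBIC)
cv2.imwrite("pics/s2.png",B)
E
```

```text
contact_force: [-10.9, 4.3, 0.4]
tip panel [0.0624 0.0124 0.0184] q [-0.79  0.48  1.78  0.17  0.51 -0.36]
```

View pics/s2.png

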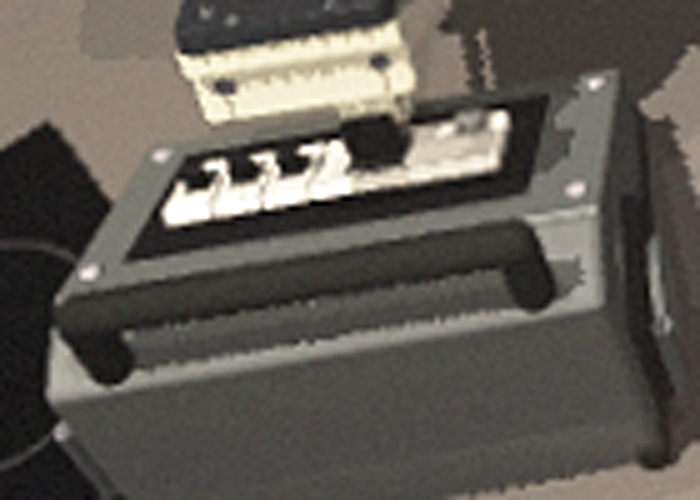

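The lever now leans to the back like the neighbouring toggles, at (375,140), so it is up against its stop. I'll retract and go over to the strip.

```bash
python3 -m pendant '[[[0, -0.02, 0.004, 0, 0, 0], [0, -0.02, -0.02, 0, 0, 0], [0, -0.015, -0.038, 0, 0, 0], [0, 0, -0.04, 0, 0, 0], [0, 0, 0, 0, 0, 0]]]'
python3 - <<'E'
from h import *
where()
print("glue",back(TOP,[[404,172]],.05))
R=Rn.from_euler('xyz',[np.pi,0,np.pi/2+.05]).as_matrix()
plan(np.array([.536,-.0277,.34]),R)
E
```

```text
time: 4.98
tool_pos: [0.3757, -0.28, 0.3382]
tool_rot: [2.734, 0.003, 1.002]
contact_force: [2.2, -1.5, 1.5]
opening: 0.0002
grip_force: 0.0
tip panel [0.0367 0.0118 0.1266] q [-0.84  0.23  1.93  0.18  0.6  -0.4 ]
glue [[ 0.73674531 -0.19115568  0.05      ]]
k 8 [0.0366, 0.0101, 0.0013, 0.0492, 0.0161, -0.0762]
```

```bash
python3 -m pendant '[[[0.0366, 0.0101, 0.0013, 0.0492, 0.0161, -0.0762], [0.0366, 0.0101, 0.0013, 0.0492, 0.0161, -0.0762], [0.0366, 0.0101, 0.0013, 0.0492, 0.0161, -0.0762], [0.0366, 0.0101, 0.0013, 0.0492, 0.0161, -0.0762], [0.0366, 0.0101, 0.0013, 0.0492, 0.0161, -0.0762], [0.0366, 0.0101, 0.0013, 0.0492, 0.0161, -0.0762], [0.0366, 0.0101, 0.0013, 0.0492, 0.0161, -0.0762], [0.0366, 0.0101, 0.0013, 0.0492, 0.0161, -0.0762]]]' 0.092 20|grep force; python3 -m pendant '[[[0, 0, 0, 0, 0, 0], [0, 0, 0, 0, 0, 0], [0, 0, 0, 0, 0, 0], [0, 0, 0, 0, 0, 0]]]'
python3 - <<'E'
from h import *
from cell import robot
R=Rn.from_euler('xyz',[np.pi,0,np.pi/2+.05]).as_matrix()
plan(np.array([.536,-.0277,.29]),R)
c=robot.read_camera("wrist");b=robot.read_camera("top")
np.save("w2.npy",c,allow_pickle=True)
B=cv2.resize(np.ascontiguousarray(b["image"][230:290,460:540,::-1]),(320,240),interpolation=cv2.INTER_CUBIC)
A=cv2.resize(c["image"][:,:,::-1],(480,360));C=np.zeros((600,480,3),np.uint8);C[:360]=A;C[360:,:320]=B
cv2.imwrite("pics/w2.png",C)
E
```

```text
contact_force: [0.6, -0.6, 0.1]
grip_force: 0.0
time: 5.98
tool_pos: [0.5366, -0.0288, 0.3347]
tool_rot: [-3.136, -0.007, 1.619]
contact_force: [-0.3, -0.6, 0.3]
opening: 0.076
grip_force: 0.0
k 2 [0.0005, -0.0002, 0.0224, -0.0027, -0.0034, -0.0007]
```

View pics/w2.png

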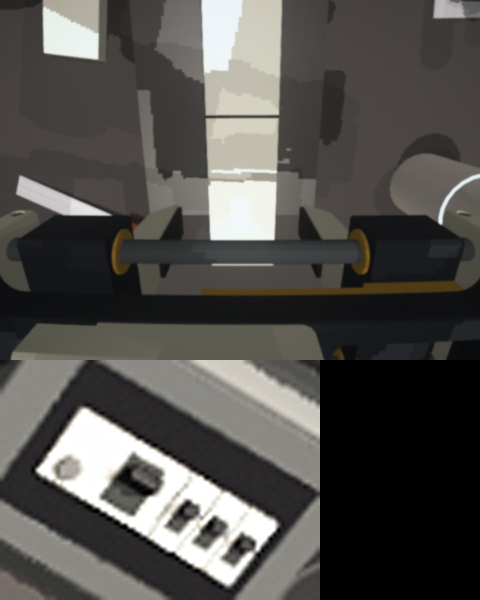

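The strip is centred between the fingers, with the line at (242,117) in the wrist part, and the lever again looks exactly as at the start. My picture budget is used up, so from here I measure numerically. Descending.

```bash
python3 -m pendant '[[[0.0005, -0.0002, 0.0224, -0.0027, -0.0034, -0.0007], [0.0005, -0.0002, 0.0224, -0.0027, -0.0034, -0.0007], [0, 0, 0, 0, 0, 0], [0, 0, 0, 0, 0, 0]]]'
python3 - <<'E'
from h import *
R=Rn.from_euler('xyz',[np.pi,0,np.pi/2+.05]).as_matrix()
plan(np.array([.5357,-.0277,.2595]),R)
E
```

```text
time: 6.42
tool_pos: [0.5357, -0.0274, 0.2895]
tool_rot: [-3.139, -0.001, 1.621]
contact_force: [0.2, 0.4, -0.1]
opening: 0.0917
grip_force: 0.0
k 1 [-0.0004, 0.0001, 0.03, -0.0027, -0.0011, 0.0002]
```

```bash
python3 -m pendant '[[[0, 0, 0.012, -0.002, -0.001, 0], [0, 0, 0.012, 0, 0, 0], [0, 0, 0.006, 0, 0, 0], [0, 0, 0, 0, 0, 0]]]'; python3 -m pendant '[[[0, 0, 0, 0, 0, 0], [0, 0, 0, 0, 0, 0], [0, 0, 0, 0, 0, 0], [0, 0, 0, 0, 0, 0], [0, 0, 0, 0, 0, 0], [0, 0, 0, 0, 0, 0], [0, 0, 0, 0, 0, 0], [0, 0, 0, 0, 0, 0]]]' 0.05 8
```

```text
time: 6.75
tool_pos: [0.536, -0.0269, 0.2599]
tool_rot: [3.141, 0.0, 1.622]
contact_force: [0.0, 0.6, -0.0]
opening: 0.0917
grip_force: 0.0
time: 7.42
tool_pos: [0.5361, -0.0265, 0.2602]
tool_rot: [3.14, 0.001, 1.623]
contact_force: [-0.6, -0.3, 3.2]
opening: 0.0598
grip_force: 8.0
```

```bash
python3 -m pendant '[[[0, 0, 0, 0, 0, 0], [0, 0, 0.001, 0, 0, 0], [0, 0, 0, 0, 0, 0]]]' 0.04 50;python3 -m pendant '[[[0, 0, 0.001, 0, 0, 0], [0, 0, 0, 0, 0, 0]]]'
```

```text
time: 7.67
tool_pos: [0.5361, -0.0265, 0.2602]
tool_rot: [3.139, 0.001, 1.623]
contact_force: [-3.6, 0.9, 12.6]
opening: 0.0593
grip_force: 50.0
time: 7.83
tool_pos: [0.536, -0.0265, 0.2601]
tool_rot: [3.139, 0.001, 1.623]
contact_force: [-7.2, 0.4, 21.4]
opening: 0.0594
grip_force: 50.0
```

```bash
python3 -m pendant '[[[0.003, 0, -0.001, 0, 0, 0], [0.008, 0, 0, 0, 0, 0], [0.008, 0, 0, 0, 0, 0], [0.008, 0, 0, 0, 0, 0], [0.008, 0, 0, 0, 0, 0], [0.008, 0, 0, 0, 0, 0], [0, 0, 0, 0, 0, 0]]]'
```

```text
time: 8.42
tool_pos: [0.5345, 0.0165, 0.2602]
tool_rot: [3.137, 0.003, 1.624]
contact_force: [0.6, -1.5, 9.6]
opening: 0.0592
grip_force: 50.0
```

```bash
python3 -m pendant '[[[0.008, 0, 0.0003, 0, 0, 0], [0.008, 0, 0, 0, 0, 0], [0.008, 0, 0, 0, 0, 0], [0.008, 0, 0, 0, 0, 0], [0.008, 0, 0, 0, 0, 0], [0.008, 0, 0, 0, 0, 0], [0.008, 0, 0, 0, 0, 0], [0, 0, 0, 0, 0, 0]]]'
python3 - <<'E'
from h import *
from cell import robot
c=robot.read_camera("top");c2=robot.read_camera("wrist")
np.save("t3.npy",c,allow_pickle=True);np.save("w3.npy",c2,allow_pickle=True)
np.set_printoptions(precision=4,suppress=True)
# wrist: dark line row across columns near strip middle, before and after
for f in("w2.npy","w3.npy"):
    d=np.load(f,allow_pickle=True).item();g=d["image"].astype(int).sum(2)
    print(f,[(u,int(g[120:215,u].argmin())+120,int(g[120:215,u].min())) for u in(290,310,330,350,365)])
g=c["image"].astype(int).sum(2)
for v in range(248,272,3): print(v,g[v,238:300:1].tolist())
E
```

```text
time: 9.08
tool_pos: [0.5317, 0.0722, 0.2602]
tool_rot: [3.136, 0.003, 1.624]
contact_force: [-0.1, -4.3, 12.8]
opening: 0.0592
grip_force: 50.0
w2.npy [(290, 155, 177), (310, 155, 192), (330, 155, 194), (350, 155, 180), (365, 155, 169)]
w3.npy [(290, 169, 145), (310, 169, 149), (330, 169, 149), (350, 169, 133), (365, 170, 125)]
248 [222, 216, 217, 219, 169, 136, 167, 169, 301, 519, 642, 654, 649, 652, 653, 658, 665, 661, 567, 396, 222, 440, 641, 648, 643, 645, 644, 645, 644, 640, 643, 642, 646, 645, 644, 644, 643, 645, 646, 644, 646, 646, 644, 642, 645, 645, 644, 641, 644, 645, 645, 642, 644, 646, 644, 642, 644, 643, 641, 646, 644, 645]
251 [729, 726, 746, 757, 599, 245, 125, 145, 237, 460, 621, 635, 628, 627, 630, 632, 633, 638, 572, 454, 239, 345, 615, 632, 626, 623, 624, 627, 625, 622, 623, 624, 624, 624, 625, 625, 622, 626, 622, 627, 625, 622, 625, 625, 624, 624, 622, 622, 623, 620, 623, 622, 619, 624, 615, 617, 619, 620, 619, 618, 615, 617]
254 [728, 727, 726, 729, 747, 561, 215, 147, 181, 418, 600, 617, 614, 613, 614, 610, 615, 626, 548, 464, 314, 332, 552, 605, 606, 602, 602,
[... 1049 characters left out ...]
, 433, 436, 433, 434, 436, 437, 435, 435, 432, 430, 434, 427, 430, 427]
266 [728, 729, 728, 728, 732, 749, 522, 207, 266, 432, 501, 531, 560, 568, 577, 576, 565, 547, 518, 470, 313, 209, 165, 299, 316, 316, 318, 323, 327, 322, 314, 305, 303, 300, 306, 310, 313, 310, 302, 303, 306, 310, 312, 318, 312, 316, 307, 300, 308, 312, 313, 313, 321, 311, 313, 315, 320, 302, 288, 285, 283, 308]
269 [729, 729, 729, 728, 728, 735, 730, 551, 392, 448, 504, 536, 559, 572, 575, 576, 557, 539, 504, 461, 363, 178, 483, 693, 700, 696, 699, 704, 679, 282, 743, 747, 739, 738, 744, 740, 626, 600, 595, 600, 601, 609, 571, 555, 470, 307, 272, 402, 488, 518, 540, 479, 478, 437, 362, 362, 335, 294, 246, 206, 121, 76]
```

Run:
```python
from h import *
from cell import robot
np.set_printoptions(precision=4,suppress=True)
B=np.array([.5233,.0389]);Rb=Rn.from_euler('z',.0498).as_matrix()[:2,:2]
for f in("w2.npy","w3.npy"):
    d=np.load(f,allow_pickle=True).item();g=d["image"].astype(float).sum(2)
    v0=155 if f=="w2.npy" else 169;us=np.arange(285,366,5);vs=[]
    for u in us:
        w=np.clip(g[v0-5:v0+6,u].max()-60-g[v0-5:v0+6,u],0,None);vs.append((w*np.arange(v0-5,v0+6)).sum()/w.sum())
    P=back(d,np.c_[us,vs],.094)[:,:2];L=(P-B)@Rb
    print(f,"line mid world",P.mean(0),"block",L.mean(0),"slope",np.polyfit(L[:,0],L[:,1],1)[0])
d=np.load("w3.npy",allow_pickle=True).item();g=d["image"].astype(int).sum(2)
# block edge in wrist: predicted row at sides of the strip and profile there
for x in(-.06,.065):
    w=np.r_[B+Rb@[x,.1],.076];q=proj(d,w)[0];u,v=np.rint(q).astype(int);print(q,g[v-14:v+15,u].tolist())
```

```text
w2.npy line mid world [0.5352 0.0342] block [ 0.0117 -0.0053] slope 0.002537375571562261
w3.npy line mid world [0.5314 0.1325] block [0.0128 0.0931] slope 0.005964305587548847
[164.4984 149.9909] [118, 119, 137, 168, 184, 186, 185, 170, 139, 115, 137, 160, 172, 174, 162, 156, 155, 156, 156, 150, 155, 153, 153, 153, 153, 155, 152, 158, 155]
[439.0076 150.591 ] [123, 129, 121, 122, 123, 126, 116, 99, 99, 130, 163, 175, 164, 164, 165, 166, 164, 169, 166, 168, 165, 164, 165, 162, 162, 162, 164, 166, 161]
```

Run:
```python
from h import *
d=np.load("w3.npy",allow_pickle=True).item()
B=np.array([.5233,.0389]);Rb=Rn.from_euler('z',.0498).as_matrix()[:2,:2]
g=d["image"].astype(int).sum(2)
for u in(140,155,170,185,190,410,425,440,455): print(u,g[134:156,u].tolist())
for v in(144,145,146,147): print(v,((back(d,[[164.5,v],[439,v]],.076)[:,:2]-B)@Rb).round(4).tolist())
```

```text
140 [190, 186, 191, 189, 190, 189, 185, 192, 188, 191, 190, 187, 190, 191, 188, 180, 163, 155, 159, 155, 155, 158]
155 [131, 158, 183, 186, 187, 193, 191, 192, 183, 186, 187, 189, 183, 179, 182, 176, 161, 153, 154, 152, 154, 155]
170 [121, 110, 119, 117, 136, 170, 181, 185, 162, 129, 117, 134, 154, 171, 172, 169, 168, 150, 154, 152, 151, 154]
185 [118, 117, 118, 119, 121, 117, 119, 119, 119, 129, 142, 164, 174, 173, 174, 172, 165, 154, 157, 155, 155, 157]
190 [121, 121, 120, 121, 121, 118, 122, 118, 119, 126, 142, 169, 169, 174, 177, 172, 160, 152, 160, 156, 160, 157]
410 [139, 137, 137, 133, 135, 135, 135, 143, 141, 150, 175, 176, 181, 186, 192, 178, 172, 178, 177, 180, 178, 184]
425 [133, 130, 134, 129, 128, 132, 131, 132, 132, 135, 153, 166, 166, 181, 182, 173, 167, 171, 172, 178, 175, 173]
440 [121, 126, 124, 129, 123, 127, 121, 124, 118, 110, 100, 99, 131, 163, 174, 171, 169, 160, 165, 170, 170, 166]
455 [118, 127, 119, 119, 118, 121, 125, 123, 119, 119, 120, 122, 122, 125, 132, 150, 152, 159, 160, 166, 164, 166]
144 [[-0.0597, 0.1027], [0.0647, 0.1029]]
145 [[-0.0597, 0.1022], [0.0648, 0.1025]]
146 [[-0.0598, 0.1018], [0.0648, 0.102]]
147 [[-0.0598, 0.1013], [0.0648, 0.1016]]
```

The block edge in the wrist image matches the prediction (row ≈150), and the line is at 0.0931 against an edge at 0.100. That leaves 18.9 mm to go.

```bash
python3 -m pendant '[[[0.006, 0, 0.0002, 0, 0, -0.001], [0.006, 0, 0, 0, 0, -0.001], [0.005, 0, 0, 0, 0, -0.001], [0.0023, 0, 0, 0, 0, 0], [0, 0, 0, 0, 0, 0], [0, 0, 0, 0, 0, 0]]]'
python3 - <<'E'
from h import *
from cell import robot
d=robot.read_camera("wrist");g=d["image"].astype(float).sum(2)
B=np.array([.5233,.0389]);Rb=Rn.from_euler('z',.0498).as_matrix()[:2,:2]
us=np.arange(285,366,5);vs=[]
for u in us:
    w=np.clip(g[164:175,u].max()-60-g[164:175,u],0,None);vs.append((w*np.arange(164,175)).sum()/w.sum())
L=(back(d,np.c_[us,vs],.094)[:,:2]-B)@Rb
print("line",L.mean(0),"slope",np.polyfit(L[:,0],L[:,1],1)[0],np.round(vs,1))
for x in(-.05,-.045,.055,.06):
    q=proj(d,np.r_[B+Rb@[x,.1],.076])[0];u,v=np.rint(q).astype(int);print(q,g[v-10:v+11,u].astype(int).tolist())
E
```

```text
time: 9.68
tool_pos: [0.5308, 0.0905, 0.2602]
tool_rot: [3.136, 0.003, 1.627]
contact_force: [-0.1, -7.3, 13.7]
opening: 0.0594
grip_force: 50.0
line [0.01270257 0.11132887] slope 0.006173735856545508 [169.6 169.7 169.7 169.7 169.7 169.7 169.7 169.6 169.6 169.6 169.6 169.6
 169.7 169.7 169.7 169.7 169.7]
[189.96612716 189.31642285] [167, 179, 181, 183, 188, 186, 185, 185, 180, 168, 149, 147, 157, 157, 157, 155, 154, 155, 151, 160, 153]
[200.56234432 189.32942164] [165, 178, 186, 183, 185, 186, 188, 186, 185, 169, 154, 149, 160, 156, 155, 159, 162, 159, 157, 152, 160]
[414.34884378 190.41974372] [183, 193, 193, 197, 199, 196, 192, 195, 182, 157, 153, 162, 168, 174, 176, 171, 175, 171, 168, 172, 168]
[424.91517903 190.51415782] [187, 191, 190, 190, 190, 187, 187, 180, 156, 146, 159, 165, 164, 168, 169, 164, 170, 163, 166, 167, 164]
```

```bash
python3 -m pendant '[[[0.0013, 0, 0, 0, 0, 0], [0, 0, 0, 0, 0, 0], [0, 0, 0.0006, 0, 0, 0], [0, 0, 0, 0, 0, 0], [0, 0, 0, 0, 0, 0]]]'
python3 - <<'E'
from h import *
from cell import robot
d=robot.read_camera("wrist");g=d["image"].astype(float).sum(2)
B=np.array([.5233,.0389]);Rb=Rn.from_euler('z',.0498).as_matrix()[:2,:2]
us=np.arange(285,366,5);vs=[]
for u in us:
    w=np.clip(g[164:175,u].max()-60-g[164:175,u],0,None);vs.append((w*np.arange(164,175)).sum()/w.sum())
L=(back(d,np.c_[us,vs],.094)[:,:2]-B)@Rb
print("line",L.mean(0),"slope",np.polyfit(L[:,0],L[:,1],1)[0],np.mean(vs))
for x in(-.05,-.045,.055,.06):
    q=proj(d,np.r_[B+Rb@[x,.1],.076])[0];u,v=np.rint(q).astype(int);print(q,g[v-10:v+11,u].astype(int).tolist())
E
```

```text
time: 10.15
tool_pos: [0.5308, 0.0914, 0.2602]
tool_rot: [3.136, 0.004, 1.627]
contact_force: [-0.0, -9.3, 19.1]
opening: 0.0591
grip_force: 50.0
line [0.01270981 0.11215643] slope 0.0060885754575170726 169.69510145744903
[190.0639707  191.11192445] [168, 187, 183, 181, 183, 182, 181, 183, 175, 159, 144, 146, 148, 155, 159, 156, 154, 155, 154, 154, 157]
[200.65032613 191.12488447] [172, 183, 190, 188, 188, 186, 184, 187, 177, 164, 151, 151, 155, 160, 159, 157, 163, 157, 158, 155, 157]
[414.21367371 192.17943856] [190, 195, 192, 193, 192, 196, 195, 192, 178, 163, 155, 166, 170, 171, 167, 174, 168, 177, 169, 174, 173]
[424.76827897 192.27036789] [185, 193, 195, 188, 193, 194, 194, 188, 173, 153, 149, 158, 167, 173, 169, 174, 165, 168, 165, 164, 165]
```

```bash
python3 -m pendant '[[[0.0002, 0, 0, 0, 0, 0], [0, 0, 0, 0, 0, 0], [0, 0, 0, 0, 0, 0]]]' && python3 -c "
from cell import robot
print(robot.hand_in())"
```

```text
time: 10.45
tool_pos: [0.5308, 0.0915, 0.2602]
tool_rot: [3.136, 0.004, 1.627]
contact_force: [-1.3, -8.7, 19.0]
opening: 0.0594
grip_force: 50.0
the job is handed in; nothing more can be done
None
```

The job is handed in at 10.45 s: the test button was pressed, the lever dropped and was lifted fully back up, and the strip's line measures about 12 mm past the block edge and parallel to it within about 0.3°, with the gripper still holding the strip down at about 19 N.

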